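# Hang the lantern batteries on the balance bar

## Robot

A 7-joint arm with a two-finger parallel gripper is mounted at the origin on the work surface. World frame = base frame: x ahead of the robot, y to its left, z up, the work surface at z = 0. Lengths are in m, angles in degrees, forces in N, time in s.
With the tool pointing down it reaches from about 0.4 to 0.875 m from the base axis. Payload 6.5 kg.
Tool frame: the origin (TCP) lies midway between the tips of the shut fingers; the grasp point (between the pads) lies behind it (manip.pinch_z is the z of the grasp point in the tool frame, in m); z points along the fingers, y is the line along which they close (so a half turn about z gives the same grasp; the last joint's range is limited). The gripper opens to 88 mm and grips with 3 to 60 N. Pads are 18 mm wide; open, the fingers measure 123 mm over their backs; the gripper's body (75 mm by 187 mm) begins 45 mm behind the grasp point.
Start: joints at [-73.866, 30.733, -0.252, 88.115, 0.149, 61.152, -4.079], TCP at [0.222, 0.611, 0.239] pointing down, gripper open.
Joint ranges: [-154.64, 154.64], [-21.42, 123.67], [-72.66, 72.17], [13.99, 137.28], [-74.86, 254.86], [10.95, 109.41], [-158.01, 158.01]. Speed limits (degrees/s): [136.94, 136.94, 180, 180, 180, 180, 180].

## Interface

Orientations are given as a 3x3 rotation matrix whose columns are the frame's x, y, z axes.
In Python, from workcell import sensors, cams, close_job, manip gives the robot as it stands.
- The arm moves only by the tool apply_moves, never from a script. Its arguments are lists of equal length, an entry for each row: "delta_pos": the shift along the tool's x, y, z in mm, a list of three; "dr": the turn, a rotation vector about the tool's x, y, z in degrees, a list of three; "hand": the opening, from -1 (shut) to 1 (fully open). A call has 1 to 20 rows; each row is the pose to reach, as a shift and turn from the pose commanded when the call began, along the tool's axes at that moment; what a row does not reach only later rows make up. A row lasts 1/12 s, in which the tool goes at most 41.7 mm and 7.16 degrees, less where a joint would pass 70% of its speed; a pose out of reach is approached as far as the arm can. A call with a gripper value outside its range is refused whole. The fingers move at their own pace and stop on an object; "newtons" is the grip in N (left out, the last holds). Time passes only in rows, so rows that repeat a pose let the fingers close. It gives the time, the measured TCP pose, the force, the opening and the grip force at its end, in the units of the state.
- sensors.read_state(): the state, without advancing time (a new reading comes with each control period).
- cams.capture(name): name is "side" or "top"; returns the picture (420x560x3 uint8, red, green, blue); there is no depth.
- cams.camera_model(name): a dict with "fx", "fy", "cx", "cy" (pixels), "R" (3x3) and "t" (3): a world point X has camera coordinates R X + t. Camera axes: x right, y down, z forward; pixel columns grow to the right and rows downward; lengths in m; the calibration is good to about 2 mm. A picture is of the moment at which its call begins. camera_model takes no time and is no camera call.
- close_job(): hands the job in; it is judged then, once.
The state is a dict: "clock": time; "joints": joint angles; "qvel": joint speeds; "joint_efforts": joint torques, N m; "tcp_pos": TCP position; "eef_rot": TCP orientation; "contact_force": force on the tool from outside, world axes, zero at the start; "ft_torque": the same for the moment, N m; "gripper_width": finger opening in m; "grasp_force": force on a finger pad.
Only numpy, scipy, OpenCV 4.12 (cv2) and the standard library are available. Lean on these libraries where they do the work, as an engineer would, in place of code of your own. Each camera call takes 0.05 s, during which the arm holds its last target. There are 200 camera calls.

## Task

Hang the two battery packs on the pivoting charging bar, on alternate sides so that it never dips far: first the big blue pack on the empty right side, then, once that one hangs free, the small yellow pack on the left, outside the black one. Set each pack's ears on the red saddle, slide it gently outward until the ears drop into the notch, and ease the weight onto the bar before letting go: do not ram the notch wall or let the bar swing hard. Finish with both packs hanging in their notches, the bar about level, and the cup, funnel and lantern left alone.

Things in the scene. Friction and masses are not known exactly. Their poses are not given: they have to be found in the camera images.
- rack: Fixed balance rack: green post on a steel base plate 130 x 160 x 10 mm; origin under the plate's centre on the shelf. x points away from the robot, y left along the bar, both turned with the rack's yaw. The bar pivots on the post 130 mm above the shelf.
- bar (a joint): Tilt of the bar about the rack's x axis, rad: 0 level, positive with the left (+y) end up, stops at 0.2. A spring centres it at 4.2 Nm/rad with light damping: a load that comes on at once makes it swing. It starts near -0.07; with the big pack hung it stands at 0.03 to 0.1, with both about level. It must not dip past 0.125 either way, as both left-hand loads alone would make it.
- pivot (a point): Pivot of the bar; axes of the bar (y along it, to the left). The bar is two aluminium rails along y, 400 mm long, 10 wide, 14 tall, at x = -28 and +28 mm, so 46 mm clear between them, at mid height level with the pivot, joined at their ends. The post stands between them at the middle, lower than the rail tops.
- black_pack (a point): Black battery pack (0.43 kg) clamped for good between the rails; this point is at mid rail height 70 mm left of the pivot. It covers 50 to 90 mm from the pivot, its steel clamp stands 5 mm above the rail tops.
- right_slot (a point): Nominal notch place on the right half of the bar, midway between the rails at rail-top height, 135 mm right of the pivot; axes of the bar (y left, z up, tilting with it). Each rail bears a red saddle here: from the pivot outwards a flat track 34 mm long, 8 above the rail top; a notch 11 wide down to the rail top; a wall 10 long, 16 above the rail top.
- left_slot (a point): The same on the left half, 150 mm left of the pivot, outer wall to the left. Both saddles were clamped by hand: each real notch centre lies up to 12 mm either way along the bar from its slot point (the same on both rails, different left and right). Where is not reported: it must be felt or seen.
- big_pack: Loose big blue battery pack, white band, 0.41 to 0.49 kg, standing. Origin under its base, z up. Body 36 (x) by 70 (y) by 75 mm tall. An 8 mm steel pin through it along x, axis 68 above the base, ends 36 mm either side: the ears. Black grip post on top, 18 (x) by 20 (y), 75 to 125 above the base. It goes between the rails from above, y along the bar, ears over both rails.
- big_pack_ears (a point): Centre of the big pack's ear pin, 68 mm above its base, axes of the pack. Hanging in the notch it is 4 mm above the rail top; on the saddle's flat track, 12.
- small_pack: Loose small yellow battery pack, white band, 0.185 to 0.215 kg, standing. Origin under its base, z up. Body 36 (x) by 44 (y) by 60 mm tall. The same ear pin along x, axis 53 above the base. Black grip post on top, 18 (x) by 20 (y), 60 to 110 mm above the base.
- small_pack_ears (a point): Centre of the small pack's ear pin, 53 mm above its base, axes of the pack. Hanging in the notch it is 4 mm above the rail top; on the flat track, 12.
- cup: White ceramic cup, 76 mm across, 85 tall, origin under its base. Leave alone.
- funnel: Green plastic funnel standing on its wide mouth, 96 mm across, 95 tall, origin under it. Leave alone.
- lantern: Upright orange lantern, 84 mm across, about 178 tall, origin under its base. Leave alone.
There are look-alikes about, which are no part of the job. What is shaped like the big_pack but pink or purple is not meant. What is meant by the small_pack is not green, and is the larger of those in its own colour.

How it is judged (in metres and radians):
On the way, in this order (a step that is already met when the one before it is completed fails the run):
1. the big pack hangs in the right-hand notch, let go, while the small pack is not on the bar yet (z of big_pack_ears in the frame of right_slot between 0.0005 and 0.0075 m and y of big_pack_ears in the frame of right_slot between -0.017 and 0.017 m and horizontal distance between big_pack_ears and right_slot below 0.022 m and contact force between the fingers and big_pack below 0.1 N and distance between small_pack_ears and left_slot above 0.06 m), for 0.2 s.
2. the small pack hangs in the left-hand notch (z of small_pack_ears in the frame of left_slot between 0.0005 and 0.0075 m and y of small_pack_ears in the frame of left_slot between -0.017 and 0.017 m and horizontal distance between small_pack_ears and left_slot below 0.022 m), for 0.2 s.
At the end, for the whole second after the job is handed in: Both packs let go and at rest, the big one in the right notch and the small one in the left: ear pin 0.5 to 7.5 mm above the rail top (4 when home), within 17 mm of the nominal slot along the bar (22 mm overall); bar within 0.05 rad of level (all of step 2 and z of big_pack_ears in the frame of right_slot between 0.0005 and 0.0075 m and y of big_pack_ears in the frame of right_slot between -0.017 and 0.017 m and horizontal distance between big_pack_ears and right_slot below 0.022 m and value of joint bar between -0.05 and 0.05 rad and linear speed of each of big_pack, small_pack below 0.05 m/s); the robot touches nothing.
It fails at once if the bar dips more than 0.125 rad to either side (value of joint bar above 0.125 rad or value of joint bar below -0.125 rad).
It fails at once if a pack is pushed against the bar with more than 20 N (contact force between any of big_pack, small_pack and rack above 20 N).
It fails at once if the cup, funnel or lantern is moved more than 25 mm or tipped over (distance of any of cup, funnel, lantern from where it was at the start of the episode above 0.025 m or angle between any of cup, funnel, lantern's own z axis and vertical above 0.35 rad).
It also fails if it takes over 72 s, if anything falls off the work surface, if the arm or the gripper's body presses on something with over 40 N, if the wrist force passes 120 N, or if a joint passes its speed limit or range.

## Working session

There is one attempt and no reset: what is moved stays moved. The work goes in short steps, Python scripts to look and compute and a tool call to move; the robot and the scene stay as the last step left them, time stands still between calls to the robot, and variables do not carry over. Pictures are saved under pics/ and viewed, at most 10 in all, crops included, and the job is handed in when it is done.

Besides the shell and the picture viewer there is one more tool, called after "Emit:" as name(argument=value, ...), one argument or row to a line, values as JSON. apply_moves: Moves the arm, as the interface text tells. Its arguments: {"type":"object","properties":{"delta_pos":{"type":"array","items":{"type":"array","items":{"type":"number"}}},"dr":{"type":"array","items":{"type":"array","items":{"type":"number"}}},"hand":{"type":"array","items":{"type":"number"}},"newtons":{"type":"number"}},"required":["delta_pos","dr","hand"]}

```bash
mkdir -p pics; cat > h.py <<'E'
import numpy as np, cv2
from workcell import sensors, cams, close_job, manip
def snap(n,f):
    im=cams.capture(n); cv2.imwrite('pics/'+f,im[:,:,::-1]); return im
def ray(n,u,v):
    m=cams.camera_model(n);R=np.array(m['R']);t=np.array(m['t'])
    d=R.T@np.array([(u-m['cx'])/m['fx'],(v-m['cy'])/m['fy'],1]);return -R.T@t,d
def onz(n,u,v,z):
    o,d=ray(n,u,v);return o+d*(z-o[2])/d[2]
def tri(a,b):
    A=[];y=[]
    for n,(u,v) in (('top',a),('side',b)):
        o,d=ray(n,u,v);d/=np.linalg.norm(d);P=np.eye(3)-np.outer(d,d);A.append(P);y.append(P@o)
    return np.linalg.solve(A[0]+A[1],y[0]+y[1])
def proj(n,X):
    m=cams.camera_model(n);c=np.array(m['R'])@np.array(X)+np.array(m['t']);return np.array([m['fx']*c[0]/c[2]+m['cx'],m['fy']*c[1]/c[2]+m['cy']])
def totool(dx):
    return np.array(sensors.read_state()['eef_rot']).T@np.array(dx)*1000
E
python3 - <<'E'
from h import *
a=snap('top','t0.png');b=snap('side','s0.png')
s=sensors.read_state();print(s);print(manip.pinch_z, dir(manip))
for n in('top','side'):print(cams.camera_model(n))
E
```

```text
{'clock': 0.1, 'joints': array([-73.86414712,  30.77373281,  -0.25446095,  88.16387287,
         0.1497982 ,  61.15214614,  -4.07895941]), 'qvel': array([-0.05918607, -0.12096045,  0.01871825, -0.11532402, -0.09703895,
       -0.04900275, -0.01901346]), 'joint_efforts': array([ 1.48637173e-03, -5.72076595e+01,  9.93025862e-01, -2.52231717e+01,
       -5.63069049e-02,  1.34882992e-02,  2.47165940e-05]), 'tcp_pos': array([0.22138165, 0.61055496, 0.23792807]), 'eef_rot': array([[-9.40147272e-01,  3.40768160e-01, -4.10984935e-04],
       [ 3.40768384e-01,  9.40146074e-01, -1.50569838e-03],
       [-1.26708193e-04, -1.55562890e-03, -9.99998782e-01]]), 'contact_force': array([-0.31003321, -0.31078016, -0.61638141]), 'ft_torque': array([ 0.02035502, -0.02613196,  0.05358461]), 'grasp_force': 0.0, 'gripper_width': 0.08810000679019685}
-0.0187 ['Unreachable', '__class__', '__delattr__', '__dict__', '__dir__', '__doc__', '__eq__', '__format__', '__ge__', '__getattribute__', '__getstate__', '__gt__', '__hash__', '__init__', '__init_subclass__', '__le__', '__lt__', '__module__', '__ne__', '__new__', '__reduce__', '__reduce_ex__', '__repr__', '__setattr__', '__sizeof__', '__str__', '__subclasshook__', '__weakref__', 'pinch_z']
{'fx': 406.73648881202814, 'fy': 406.73648881202814, 'cx': 279.5974633573612, 'cy': 214.59885232743582, 'R': array([[-0.00189474, -0.99984987,  0.01722364],
       [-0.98320923, -0.00128019, -0.18247734],
       [ 0.18247199, -0.01728019, -0.98305919]]), 't': array([8.71125137e-05, 5.54762617e-01, 1.11869065e+00])}
{'fx': 417.0763790493701, 'fy': 417.0763790493701, 'cx': 278.6755211528257, 'cy': 213.76143617322654, 'R': array([[-0.98317364, -0.18248949,  0.00819622],
       [-0.10958554,  0.55331252, -0.82573377],
       [ 0.14615267, -0.81273787, -0.5640005 ]]), 't': array([0.53708222, 0.12051124, 1.04928057])}
```

View pics/t0.png

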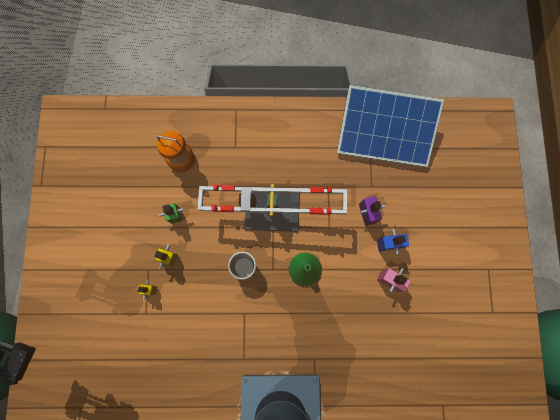

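View pics/s0.png

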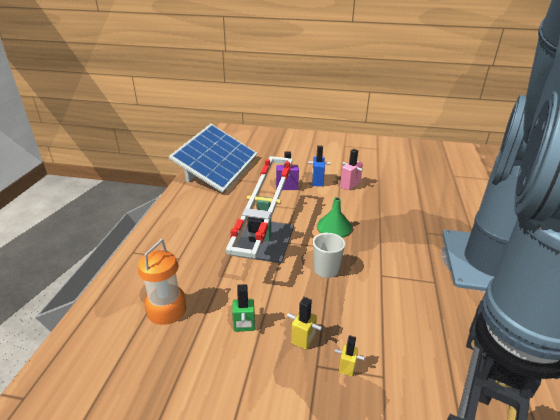

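Top view: blue pack (396,242) with pink (397,280) and purple (372,210) look-alikes. The yellow packs are at (164,257), the larger one, and (145,290), with green at (172,212). The big pack is the blue one and the small pack is the yellow one at (164,257); I'll confirm both in one enlarged composite.

```bash
python3 - <<'E'
from h import *
a=cv2.imread('pics/t0.png');b=cv2.imread('pics/s0.png')
def c(im,u,v,w,h,k): return cv2.resize(im[v:v+h,u:u+w],None,fx=k,fy=k,interpolation=cv2.INTER_CUBIC)
r1=c(a,193,180,160,40,5)
r2=np.hstack([c(a,365,190,50,50+16,6)[:396,:300],c(a,130,240,50,66,6)[:396,:300],c(b,285,290,50,99,4)])
r2=cv2.resize(r2,(800,396))
cv2.imwrite('pics/c1.png',np.vstack([r1,r2]))
hsv=cv2.cvtColor(a,cv2.COLOR_BGR2HSV);hs=cv2.cvtColor(b,cv2.COLOR_BGR2HSV)
def blobs(h,lo,hi,n,mn=15):
    m=cv2.inRange(h,np.array(lo),np.array(hi));k,l,st,ce=cv2.connectedComponentsWithStats(m)
    for i in range(1,k):
        if st[i,4]>mn: print(n,st[i],ce[i].round(1))
for h,n in((hsv,'T'),(hs,'S')):
    blobs(h,(110,150,80),(125,255,255),n+'blue');blobs(h,(22,170,100),(32,255,255),n+'yel');blobs(h,(0,200,120),(4,255,255),n+'red',8)
E
```

```text
Tblue [371 151  10   6  17] [375.  153.6]
Tblue [383 235  14  14 120] [388.4 241.5]
Tblue [402 234   7  12  39] [405.6 240.5]
Tyel [155 248  18  16 119] [164.6 255.8]
Tyel [139 284  13  11  74] [145.9 288.9]
Tred [311 187  13   5  53] [316.3 189.3]
Tred [327 187   4   5  16] [328.9 188.9]
Tred [213 205   3   5  10] [213.8 207.1]
Tred [222 206  11   5  41] [227.3 208.2]
Tred [310 208  12   5  56] [315.9 210. ]
Tred [327 208   4   6  16] [328.9 210.2]
Sblue [313 166  12  18  50] [317.9 171.7]
Syel [291 314  25  35 421] [301.8 333. ]
Syel [339 345  19  31 288] [347.1 362.8]
```

View pics/c1.png

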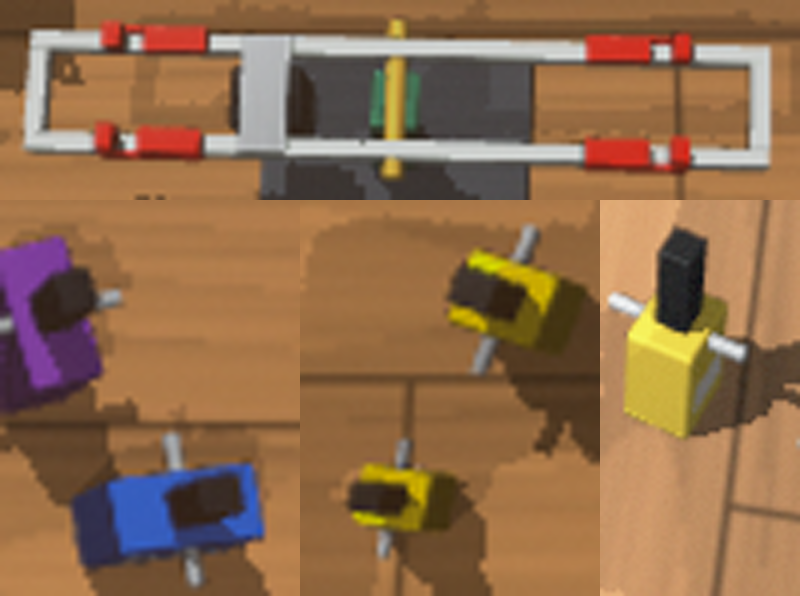

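The crop confirms the blue pack (pin ends at about (393.8,229.2) and (397.5,253.3)) and the larger yellow one (pin ends at (168.3,245) and (160.3,268.3)). The notches show at (325.2,210.6) and (325.2,189.4) on the right, and (218.2,208) and (219.6,187.6) on the left. Next I'll measure them.

```bash
python3 - <<'E'
from h import *
T=lambda u,v,z:onz('top',u,v,z)
def pr(n,p,q):
    d=p-q;print(n,((p+q)/2).round(4),'len',np.linalg.norm(d).round(4),'ang of axis',np.degrees(np.arctan2(d[1],d[0])).round(1))
pr('blue pin',T(393.8,229.2,.068),T(397.5,253.3,.068))
pr('yel pin',T(168.3,245,.053),T(160.3,268.3,.053))
pr('Rnotch',T(325.2,189.4,.152),T(325.2,210.6,.152))
pr('Lnotch',T(219.6,187.6,.132),T(218.2,208,.132))
# rail near & far lines: pixel from crop
f=lambda x,y:(193+x/5,180+y/5)
pr('bar ends L', T(*f(38,40),.123),T(*f(36,143),.123))
pr('bar ends R', T(*f(760,53),.151),T(*f(758,157),.151))
pr('pivot rod', T(*f(397,25),.14),T(*f(393,172),.14))
s=sensors.read_state();Y=np.array(s['eef_rot'])[:,1];print('tool y ang',np.degrees(np.arctan2(Y[1],Y[0])))
# cross-check height of blue and yellow post tops by side
print(proj('side',np.append(T(395.65,241.25,.068)[:2],.068)),proj('side',np.append(T(164.3,256.7,.053)[:2],.053)))
E
```

```text
blue pin [ 0.476  -0.3262  0.068 ] len 0.0685 ang of axis 5.7
yel pin [0.4343 0.3234 0.053 ] len 0.0679 ang of axis -16.3
Rnotch [ 0.5756 -0.1191  0.152 ] len 0.0575 ang of axis -1.3
Lnotch [0.5856 0.1644 0.132 ] len 0.0562 ang of axis -2.4
bar ends L [0.5861 0.2155 0.123 ] len 0.0571 ang of axis 0.8
bar ends R [ 0.5732 -0.1712  0.151 ] len 0.0565 ang of axis -2.9
pivot rod [0.579  0.0217 0.14  ] len 0.0804 ang of axis -1.4
tool y ang 70.07629345403817
[318.78158504 161.60651569] [305.05050696 319.64153449]
```

Emit:
apply_moves(
  delta_pos=[
    [-422, -347, 0],
    [-422, -347, 0],
    [-422, -347, 0],
    [-422, -347, 0],
    [-422, -347, 0],
    [-422, -347, 0],
    [-422, -347, 0],
    [-422, -347, 0],
    [-422, -347, 0],
    [-422, -347, 0],
    [-422, -347, 0],
    [-422, -347, 0],
    [-422, -347, 0],
    [-559, -794, 0],
    [-559, -794, 0],
    [-559, -794, 0],
    [-559, -794, 0],
    [-559, -794, 0],
    [-559, -794, 0],
    [-559, -794, 0],
  ],
  dr=[
    [0, 0, 7],
    [0, 0, 14],
    [0, 0, 21],
    [0, 0, 28],
    [0, 0, 35],
    [0, 0, 42],
    [0, 0, 49],
    [0, 0, 56],
    [0, 0, 64.4],
    [0, 0, 64.4],
    [0, 0, 64.4],
    [0, 0, 64.4],
    [0, 0, 64.4],
    [0, 0, 64.4],
    [0, 0, 64.4],
    [0, 0, 64.4],
    [0, 0, 64.4],
    [0, 0, 64.4],
    [0, 0, 64.4],
    [0, 0, 64.4],
  ],
  hand=[0, 0, 0, 0, 0, 0, 0, 0, 0, 0, 0, 0, 0, 0, 0, 0, 0, 0, 0, 0],
  newtons=25,
)

```text
clock: 1.77
tcp_pos: [0.4839, -0.1481, 0.2387]
eef_rot: [[-0.099, 0.995, -0.0], [0.995, 0.099, 0.0], [0.0, -0.0, -1.0]]
contact_force: [0.3, -0.0, -0.4]
gripper_width: 0.0438
grasp_force: 0.0
```

```bash
python3 - <<'E'
from h import *
s=sensors.read_state();p=s['tcp_pos'];Y=s['eef_rot'][:,1]
print(p,np.degrees(np.arctan2(Y[1],Y[0])),s['joints'].round(1),s['gripper_width'],s['eef_rot'].round(4))
print(totool(np.array([.476,-.3262,.130])-p),totool(np.array([.476,-.3262,.089])-p))
E
```

```text
[ 0.48385381 -0.14813242  0.23867196] 5.687725567964661 [-13.   18.2  30.5 111.1 -11.3  53.7  28.7] 0.04378340645428474 [[-9.910e-02  9.951e-01 -1.000e-04]
 [ 9.951e-01  9.910e-02  3.000e-04]
 [ 3.000e-04 -1.000e-04 -1.000e+00]]
[-176.44595621  -25.45544615  108.61945925] [-176.4585585   -25.45266835  149.61945721]
```

Emit:
apply_moves(
  delta_pos=[
    [-176, -25, 0],
    [-176, -25, 0],
    [-176, -25, 0],
    [-176, -25, 0],
    [-176, -25, 70],
    [-176, -25, 70],
    [-176, -25, 70],
    [-176, -25, 70],
  ],
  dr=[
    [0, 0, 0],
    [0, 0, 0],
    [0, 0, 0],
    [0, 0, 0],
    [0, 0, 0],
    [0, 0, 0],
    [0, 0, 0],
    [0, 0, 0],
  ],
  hand=[0, 0, 0, 0, 0, 0, 0, 0],
)

```text
clock: 2.43
tcp_pos: [0.476, -0.3233, 0.1678]
eef_rot: [[-0.098, 0.995, -0.003], [0.995, 0.098, 0.002], [0.002, -0.003, -1.0]]
contact_force: [-0.0, -0.5, 0.1]
gripper_width: 0.044
grasp_force: 0.0
```

```bash
python3 - <<'E'
from h import *
s=sensors.read_state();p=s['tcp_pos'];print(p)
print(totool(np.array([.476,-.3262,.089])-p))
a=snap('top','t1.png');b=snap('side','s1.png')
A=cv2.resize(a[195:285,345:445],None,fx=4,fy=4,interpolation=cv2.INTER_CUBIC);B=cv2.resize(b[100:190,270:370],None,fx=4,fy=4,interpolation=cv2.INTER_CUBIC)
cv2.imwrite('pics/c2.png',np.hstack([A,B])[:,:,::-1])
E
```

```text
[ 0.4760341  -0.32327198  0.16775788]
[-3.06821056e+00 -7.62994327e-02  7.87525136e+01]
```

View pics/c2.png

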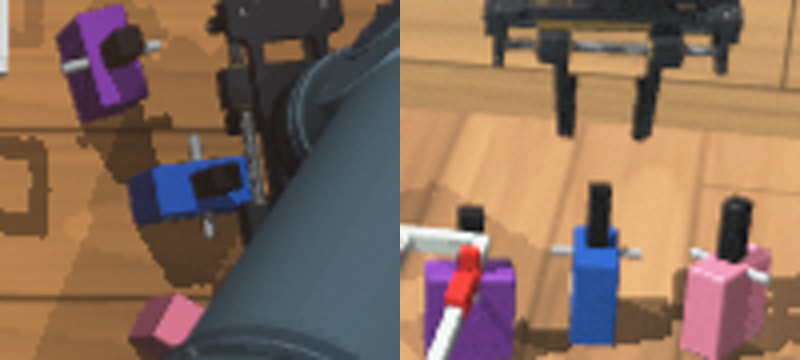

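The gripper (side crop, fingers at 565 and 640) straddles the blue post (600) without touching the neighbours. Descending and gripping.

Emit:
apply_moves(
  delta_pos=[
    [-3, 0, 30],
    [-3, 0, 60],
    [-3, 0, 79],
    [-3, 0, 79],
    [-3, 0, 79],
    [-3, 0, 79],
    [-3, 0, 79],
    [-3, 0, 79],
    [-3, 0, 79],
    [-3, 0, 79],
  ],
  dr=[
    [0, 0, 0],
    [0, 0, 0],
    [0, 0, 0],
    [0, 0, 0],
    [0, 0, 0],
    [0, 0, 0],
    [0, 0, 0],
    [0, 0, 0],
    [0, 0, 0],
    [0, 0, 0],
  ],
  hand=[0, 0, 0, 0, -1, -1, -1, -1, -1, -1],
  newtons=30,
)

```text
clock: 3.37
tcp_pos: [0.4779, -0.3275, 0.0913]
eef_rot: [[-0.099, 0.995, 0.002], [0.995, 0.099, -0.001], [-0.001, 0.002, -1.0]]
contact_force: [-1.9, 1.5, 8.4]
gripper_width: 0.0179
grasp_force: 29.8
```

```bash
python3 - <<'E'
from h import *
s=sensors.read_state();p=s['tcp_pos'];print(p,s['contact_force'],s['gripper_width'],s['grasp_force'],s['eef_rot'].round(4))
b=snap('side','s2.png');a=snap('top','t2.png')
for z in(.3,):print(totool(np.array([.5756,-.109,z])-p))
E
```

```text
[ 0.47790982 -0.32747229  0.09130124] [-1.871175    1.53438722  8.43317626] 0.017874560968520175 29.81599680148065 [[-9.880e-02  9.951e-01  1.700e-03]
 [ 9.951e-01  9.880e-02 -7.000e-04]
 [-9.000e-04  1.600e-03 -1.000e+00]]
[ 207.59141632  119.10486413 -208.68281972]
```

Emit:
apply_moves(
  delta_pos=[
    [0, 0, -10],
    [0, 0, -40],
    [0, 0, -75],
    [0, 0, -110],
    [0, 0, -145],
    [0, 0, -180],
    [10, 6, -194],
    [25, 14, -194],
    [45, 25, -194],
    [70, 39, -194],
    [95, 53, -194],
    [120, 67, -194],
    [145, 81, -194],
    [170, 95, -194],
    [190, 106, -194],
    [202, 113, -194],
    [209, 117, -194],
    [212, 119, -194],
    [212, 119, -194],
    [212, 119, -194],
  ],
  dr=[
    [0, 0, 0],
    [0, 0, 0],
    [0, 0, 0],
    [0, 0, 0],
    [0, 0, 0],
    [0, 0, 0],
    [0, 0, 0],
    [0, 0, 1],
    [0, 0, 2],
    [0, 0, 3],
    [0, 0, 4],
    [0, 0, 5],
    [0, 0, 6],
    [0, 0, 7],
    [0, 0, 7.7],
    [0, 0, 7.7],
    [0, 0, 7.7],
    [0, 0, 7.7],
    [0, 0, 7.7],
    [0, 0, 7.7],
  ],
  hand=[-1, -1, -1, -1, -1, -1, -1, -1, -1, -1, -1, -1, -1, -1, -1, -1, -1, -1, -1, -1],
)

```text
clock: 5.13
tcp_pos: [0.5742, -0.106, 0.2838]
eef_rot: [[0.037, 0.999, -0.0], [0.999, -0.037, -0.001], [-0.001, -0.0, -1.0]]
contact_force: [-0.6, 0.2, -5.2]
gripper_width: 0.0178
grasp_force: 29.8
```

```bash
python3 - <<'E'
from h import *
s=sensors.read_state();p=s['tcp_pos'];print(p,s['contact_force'],s['gripper_width'],s['grasp_force'],s['eef_rot'].round(4),s['joints'].round(1))
b=snap('side','s3.png');a=snap('top','t3.png')
A=cv2.resize(a[150:250,250:370],None,fx=4,fy=4,interpolation=cv2.INTER_CUBIC);B=cv2.resize(b[95:195,230:310],None,fx=4,fy=4,interpolation=cv2.INTER_CUBIC)
cv2.imwrite('pics/c3.png',np.hstack([A,B])[:,:,::-1])
E
```

```text
[ 0.57415998 -0.10599703  0.28381695] [-0.64230128  0.24785367 -5.19461372] 0.017760357822448725 29.83722251141444 [[ 3.730e-02  9.993e-01 -4.000e-04]
 [ 9.993e-01 -3.730e-02 -1.000e-03]
 [-1.000e-03 -4.000e-04 -1.000e+00]] [-17.7  23.8  31.8  97.2 -13.7  63.   16.1]
```

View pics/c3.png

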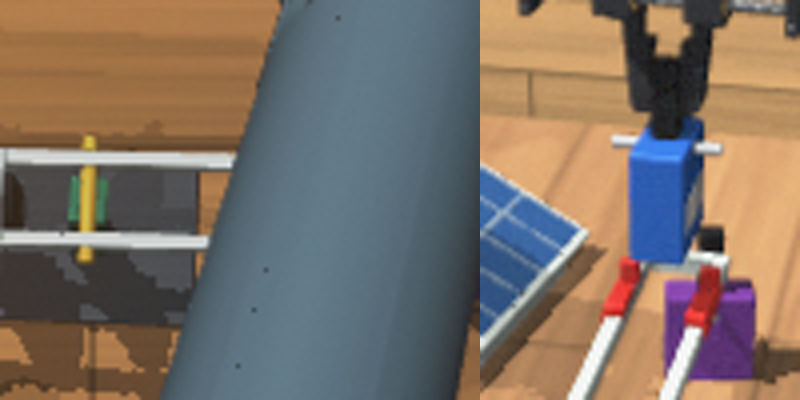

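The side crop shows the blue pack above the right saddle, with its pin ends at side pixels (263.3,130.3) and (290.3,132.3). I'll check the offset from the tool.

```bash
python3 - <<'E'
from h import *
p=sensors.read_state()['tcp_pos'];u=np.array([.9993,-.0373,0])*.036
c=p-[0,0,.0233]
print(proj('side',c-u),proj('side',c+u),'moved y+10:',proj('side',c+[0,.01,0]),'z+10',proj('side',c+[0,0,.01]),'x+10',proj('side',c+[.01,0,0]),proj('side',c))
# saddles in side: check predicted notch points
for X in([.5756,-.1191,.147],):
    for k in(-1,1): print('notch',proj('side',np.array(X)+k*np.array([.028,-.001,.008])))
# 4x detail of rail/saddle from first side picture (red centroids)
b=cv2.imread('pics/s0.png');h=cv2.cvtColor(b,cv2.COLOR_BGR2HSV)
m=cv2.inRange(h,(0,150,80),(6,255,255))|cv2.inRange(h,(175,150,80),(180,255,255))
k,l,st,ce=cv2.connectedComponentsWithStats(m[150:260,225:300])
for i in range(1,k):
    if st[i,4]>8:print(st[i]+[225,150,0,0,0],ce[i]+[225,150])
E
```

```text
[290.08999071 130.99266928] [262.79665077 128.34413906] moved y+10: [275.62974616 131.1866178 ] z+10 [276.38234469 125.9876862 ] x+10 [272.54731994 129.34942204] [276.36252938 129.66056422]
notch [286.45322892 170.2606886 ]
notch [266.61990395 162.85696079]
[260 159  10  16  82] [265.14634146 166.5       ]
[281 162   9  17  87] [285.79310345 169.54022989]
[230 219  13  18 116] [236.14655172 227.38793103]
[255 222  13  21 158] [261.01265823 231.49367089]
```

Emit:
apply_moves(
  delta_pos=[
    [0, 1, 10],
    [0, 1, 25],
    [0, 1, 42],
    [0, 1, 60],
    [0, 1, 75],
    [0, 1, 85],
    [0, 1, 90],
    [0, 1, 90],
    [0, 1, 90],
  ],
  dr=[
    [0, 0, 0],
    [0, 0, 0],
    [0, 0, 0],
    [0, 0, 0],
    [0, 0, 0],
    [0, 0, 0],
    [0, 0, 0],
    [0, 0, 0],
    [0, 0, 0],
  ],
  hand=[-1, -1, -1, -1, -1, -1, -1, -1, -1],
)

```text
clock: 5.98
tcp_pos: [0.576, -0.1046, 0.194]
eef_rot: [[0.036, 0.999, 0.0], [0.999, -0.036, -0.0], [-0.0, 0.0, -1.0]]
contact_force: [-0.1, 0.1, -4.8]
gripper_width: 0.0177
grasp_force: 29.8
```

Emit:
apply_moves(
  delta_pos=[
    [0, 0, 1],
    [0, 0, 2],
    [0, 0, 3],
    [0, 0, 4],
    [0, 0, 5],
    [0, 0, 6],
    [0, 0, 7],
    [0, 0, 7],
  ],
  dr=[
    [0, 0, 0],
    [0, 0, 0],
    [0, 0, 0],
    [0, 0, 0],
    [0, 0, 0],
    [0, 0, 0],
    [0, 0, 0],
    [0, 0, 0],
  ],
  hand=[-1, -1, -1, -1, -1, -1, -1, -1],
)

```text
clock: 6.65
tcp_pos: [0.5757, -0.1042, 0.1865]
eef_rot: [[0.035, 0.999, -0.0], [0.999, -0.035, 0.0], [0.0, -0.0, -1.0]]
contact_force: [0.0, 0.3, -5.2]
gripper_width: 0.018
grasp_force: 29.8
```

Emit:
apply_moves(
  delta_pos=[
    [0, 0, 1],
    [0, 0, 2],
    [0, 0, 3],
    [0, 0, 4],
    [0, 0, 5],
    [0, 0, 6],
    [0, 0, 7],
    [0, 0, 7],
  ],
  dr=[
    [0, 0, 0],
    [0, 0, 0],
    [0, 0, 0],
    [0, 0, 0],
    [0, 0, 0],
    [0, 0, 0],
    [0, 0, 0],
    [0, 0, 0],
  ],
  hand=[-1, -1, -1, -1, -1, -1, -1, -1],
)

```text
clock: 7.32
tcp_pos: [0.5757, -0.1042, 0.1795]
eef_rot: [[0.035, 0.999, -0.0], [0.999, -0.035, -0.0], [-0.0, -0.0, -1.0]]
contact_force: [-0.3, -0.2, -5.0]
gripper_width: 0.0175
grasp_force: 29.8
```

Emit:
apply_moves(
  delta_pos=[
    [0, 0, 1],
    [0, 0, 2],
    [0, 0, 3],
    [0, 0, 4],
    [0, 0, 4],
    [0, 0, 4],
  ],
  dr=[
    [0, 0, 0],
    [0, 0, 0],
    [0, 0, 0],
    [0, 0, 0],
    [0, 0, 0],
    [0, 0, 0],
  ],
  hand=[-1, -1, -1, -1, -1, -1],
)

```text
clock: 7.82
tcp_pos: [0.5759, -0.1044, 0.1758]
eef_rot: [[0.035, 0.999, 0.0], [0.999, -0.035, -0.0], [-0.0, 0.0, -1.0]]
contact_force: [0.1, -0.7, -3.5]
gripper_width: 0.0177
grasp_force: 29.8
```

```bash
python3 - <<'E'
from h import *
s=sensors.read_state();print(s['tcp_pos'],s['contact_force'])
b=snap('side','s4.png');a=snap('top','t4.png')
A=cv2.resize(a[150:250,190:290],None,fx=4,fy=4);B=cv2.resize(b[105:255,220:320],None,fx=4,fy=4,interpolation=cv2.INTER_CUBIC)
cv2.imwrite('pics/c4.png',B[:,:,::-1])
E
```

```text
[ 0.57592203 -0.10437641  0.17578045] [ 0.09868117 -0.6929637  -3.45550147]
```

View pics/c4.png

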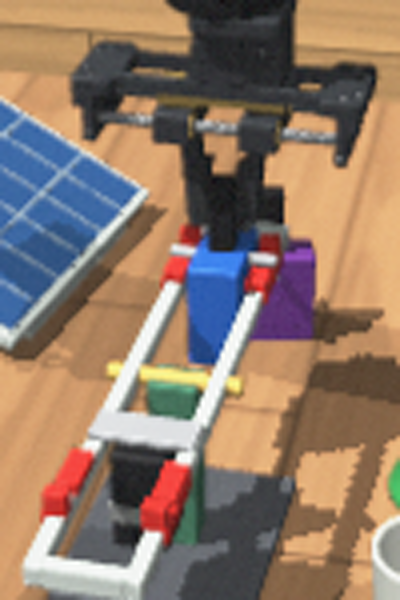

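The pin has landed on the saddle, near the track/notch boundary (crop ~(262,258)), and the bar is taking load. Next I slide outward gently.

Emit:
apply_moves(
  delta_pos=[
    [-1, 0, 1],
    [-2, 0, 2],
    [-3, 0, 2],
    [-4, 0, 2],
    [-4, 0, 2],
  ],
  dr=[
    [0, 0, 0],
    [0, 0, 0],
    [0, 0, 0],
    [0, 0, 0],
    [0, 0, 0],
  ],
  hand=[-1, -1, -1, -1, -1],
)

```text
clock: 8.33
tcp_pos: [0.5757, -0.1084, 0.1738]
eef_rot: [[0.035, 0.999, 0.0], [0.999, -0.035, 0.0], [0.0, 0.0, -1.0]]
contact_force: [0.2, 0.9, -2.5]
gripper_width: 0.0174
grasp_force: 29.8
```

Emit:
apply_moves(
  delta_pos=[
    [-1, 0, 0],
    [-2, 0, 0],
    [-3, 0, 0],
    [-4, 0, 0],
    [-4, 0, 0],
  ],
  dr=[
    [0, 0, 0],
    [0, 0, 0],
    [0, 0, 0],
    [0, 0, 0],
    [0, 0, 0],
  ],
  hand=[-1, -1, -1, -1, -1],
)

```text
clock: 8.75
tcp_pos: [0.5755, -0.1126, 0.1738]
eef_rot: [[0.036, 0.999, 0.0], [0.999, -0.036, -0.0], [-0.0, 0.0, -1.0]]
contact_force: [0.3, -0.2, -2.6]
gripper_width: 0.0176
grasp_force: 29.8
```

Emit:
apply_moves(
  delta_pos=[
    [-1, 0, 0],
    [-2, 0, 0],
    [-3, 0, 0],
    [-4, 0, 0],
    [-4, 0, 0],
  ],
  dr=[
    [0, 0, 0],
    [0, 0, 0],
    [0, 0, 0],
    [0, 0, 0],
    [0, 0, 0],
  ],
  hand=[-1, -1, -1, -1, -1],
)

```text
clock: 9.17
tcp_pos: [0.5754, -0.1167, 0.1738]
eef_rot: [[0.036, 0.999, 0.0], [0.999, -0.036, -0.0], [-0.0, 0.0, -1.0]]
contact_force: [-0.2, 1.2, -4.0]
gripper_width: 0.0177
grasp_force: 29.8
```

Emit:
apply_moves(
  delta_pos=[
    [-1, 0, 0],
    [-2, 0, 0],
    [-2, 0, 0],
    [-2, 0, 0],
  ],
  dr=[
    [0, 0, 0],
    [0, 0, 0],
    [0, 0, 0],
    [0, 0, 0],
  ],
  hand=[-1, -1, -1, -1],
)

```text
clock: 9.5
tcp_pos: [0.5753, -0.119, 0.1738]
eef_rot: [[0.036, 0.999, 0.0], [0.999, -0.036, -0.001], [-0.001, 0.0, -1.0]]
contact_force: [0.4, -1.3, -3.3]
gripper_width: 0.0176
grasp_force: 29.8
```

Emit:
apply_moves(
  delta_pos=[
    [0, 0, 1],
    [0, 0, 2],
    [0, 0, 3],
    [0, 0, 3],
    [0, 0, 3],
  ],
  dr=[
    [0, 0, 0],
    [0, 0, 0],
    [0, 0, 0],
    [0, 0, 0],
    [0, 0, 0],
  ],
  hand=[-1, -1, -1, -1, -1],
)

```text
clock: 9.92
tcp_pos: [0.5753, -0.119, 0.1708]
eef_rot: [[0.036, 0.999, 0.0], [0.999, -0.036, -0.001], [-0.001, 0.0, -1.0]]
contact_force: [-0.6, -3.3, -3.0]
gripper_width: 0.0176
grasp_force: 29.8
```

Emit:
apply_moves(
  delta_pos=[
    [-1, 0, 0],
    [-2, 0, 0],
    [-2, 0, 0],
    [-2, 0, 0],
  ],
  dr=[
    [0, 0, 0],
    [0, 0, 0],
    [0, 0, 0],
    [0, 0, 0],
  ],
  hand=[-1, -1, -1, -1],
)

```text
clock: 10.25
tcp_pos: [0.5752, -0.1195, 0.1706]
eef_rot: [[0.035, 0.999, -0.0], [0.999, -0.035, 0.001], [0.001, -0.0, -1.0]]
contact_force: [0.5, -0.9, -4.2]
gripper_width: 0.0177
grasp_force: 29.8
```

```bash
python3 - <<'E'
from h import *
for i in range(1):
    s=sensors.read_state();print(s['clock'],s['tcp_pos'],s['contact_force'],s['ft_torque'])
b=snap('side','s5.png')
B=cv2.resize(b[130:190,230:310],None,fx=8,fy=8,interpolation=cv2.INTER_CUBIC)
cv2.imwrite('pics/c5.png',B[:,:,::-1])
E
```

```text
10.25 [ 0.57524464 -0.11947573  0.17055347] [ 0.46886054 -0.87983765 -4.19164087] [-0.34095437  0.01626957 -0.02938339]
```

View pics/c5.png

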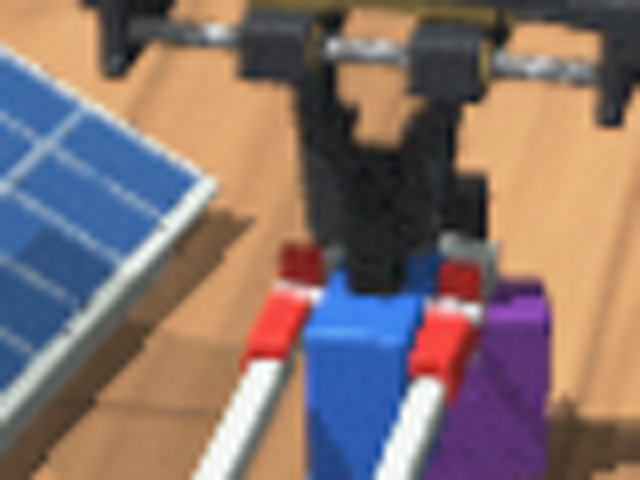

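The pin lies between track and wall on both rails (crop ~(320,293) and (460,308)), so it is in the notch. Next I ease the weight on.

Emit:
apply_moves(
  delta_pos=[
    [1, 0, 1],
    [1, 0, 2],
    [1, 0, 3],
    [1, 0, 4],
    [1, 0, 5],
    [1, 0, 6],
    [1, 0, 7],
    [1, 0, 8],
    [1, 0, 8],
    [1, 0, 8],
  ],
  dr=[
    [0, 0, 0],
    [0, 0, 0],
    [0, 0, 0],
    [0, 0, 0],
    [0, 0, 0],
    [0, 0, 0],
    [0, 0, 0],
    [0, 0, 0],
    [0, 0, 0],
    [0, 0, 0],
  ],
  hand=[-1, -1, -1, -1, -1, -1, -1, -1, -1, -1],
)

```text
clock: 11.13
tcp_pos: [0.5752, -0.1197, 0.1628]
eef_rot: [[0.036, 0.999, 0.0], [0.999, -0.036, -0.001], [-0.001, 0.0, -1.0]]
contact_force: [-0.8, -5.0, -2.8]
gripper_width: 0.0178
grasp_force: 29.8
```

Emit:
apply_moves(
  delta_pos=[
    [-1, 0, 0],
    [-2, 0, 0],
    [-2, 0, 0],
    [-2, 0, 0],
  ],
  dr=[
    [0, 0, 0],
    [0, 0, 0],
    [0, 0, 0],
    [0, 0, 0],
  ],
  hand=[-1, -1, -1, -1],
)

```text
clock: 11.47
tcp_pos: [0.5753, -0.1203, 0.1627]
eef_rot: [[0.035, 0.999, -0.0], [0.999, -0.035, 0.001], [0.001, -0.0, -1.0]]
contact_force: [-0.9, -0.7, -1.8]
gripper_width: 0.0177
grasp_force: 29.8
```

Emit:
apply_moves(
  delta_pos=[
    [0, 0, 1],
    [0, 0, 2],
    [0, 0, 3],
    [0, 0, 4],
    [0, 0, 5],
    [0, 0, 5],
    [0, 0, 5],
  ],
  dr=[
    [0, 0, 0],
    [0, 0, 0],
    [0, 0, 0],
    [0, 0, 0],
    [0, 0, 0],
    [0, 0, 0],
    [0, 0, 0],
  ],
  hand=[-1, -1, -1, -1, -1, -1, -1],
)

```text
clock: 12.05
tcp_pos: [0.5753, -0.1208, 0.1577]
eef_rot: [[0.035, 0.999, 0.0], [0.999, -0.035, 0.0], [0.0, 0.0, -1.0]]
contact_force: [-1.4, 2.0, -1.5]
gripper_width: 0.0176
grasp_force: 29.8
```

Emit:
apply_moves(
  delta_pos=[
    [0.5, 0, 1],
    [0.5, 0, 2],
    [0.5, 0, 3],
    [0.5, 0, 4],
    [0.5, 0, 4],
    [0.5, 0, 4],
  ],
  dr=[
    [0, 0, 0],
    [0, 0, 0],
    [0, 0, 0],
    [0, 0, 0],
    [0, 0, 0],
    [0, 0, 0],
  ],
  hand=[-1, -1, -1, -1, -1, -1],
)

```text
clock: 12.55
tcp_pos: [0.5753, -0.1207, 0.1537]
eef_rot: [[0.035, 0.999, 0.0], [0.999, -0.035, -0.0], [-0.0, 0.0, -1.0]]
contact_force: [-0.8, 0.3, 0.7]
gripper_width: 0.0182
grasp_force: 29.8
```

```bash
python3 - <<'E'
from h import *
b=snap('side','s6.png');B=cv2.resize(b[120:260,220:320],None,fx=4.2,fy=4.2,interpolation=cv2.INTER_CUBIC)
cv2.imwrite('pics/c6.png',B[:,:,::-1])
E
```

```text
(no output)
```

View pics/c6.png

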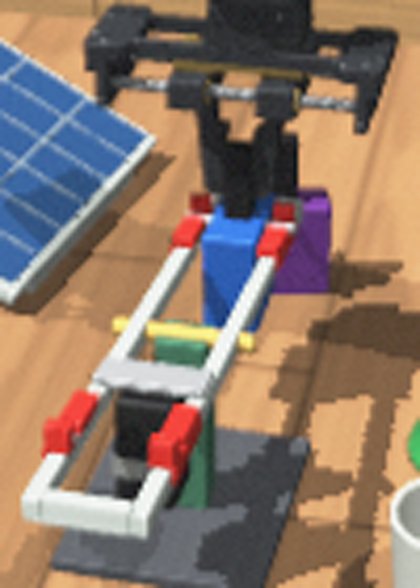

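The pack sits in the notch (pin just behind the track ends at ~(205,225) and (285,222)), the left end of the bar has risen and the load reads ~0. Releasing slowly.

Emit:
apply_moves(
  delta_pos=[
    [0, 0, 0],
    [0, 0, 0],
    [0, 0, 0],
    [0, 0, 0],
    [0, 0, 0],
    [0, 0, 0],
  ],
  dr=[
    [0, 0, 0],
    [0, 0, 0],
    [0, 0, 0],
    [0, 0, 0],
    [0, 0, 0],
    [0, 0, 0],
  ],
  hand=[-0.5, -0.4, -0.3, -0.3, -0.3, -0.3],
)

```text
clock: 13.1
tcp_pos: [0.5753, -0.1208, 0.1538]
eef_rot: [[0.035, 0.999, 0.0], [0.999, -0.035, -0.0], [-0.0, 0.0, -1.0]]
contact_force: [0.4, -0.6, -0.5]
gripper_width: 0.0309
grasp_force: 0.0
```

Emit:
apply_moves(
  delta_pos=[
    [0, 0, -5],
    [0, 0, -15],
    [0, 0, -30],
    [0, 0, -50],
    [0, 0, -75],
    [0, 0, -100],
    [0, 0, -130],
    [0, 0, -130],
  ],
  dr=[
    [0, 0, 0],
    [0, 0, 0],
    [0, 0, 0],
    [0, 0, 0],
    [0, 0, 0],
    [0, 0, 0],
    [0, 0, 0],
    [0, 0, 0],
  ],
  hand=[-0.3, -0.3, -0.3, -0.3, -0.2, 0, 0, 0],
)

```text
clock: 13.77
tcp_pos: [0.5781, -0.122, 0.2904]
eef_rot: [[0.036, 0.999, 0.01], [0.999, -0.036, -0.001], [-0.001, 0.01, -1.0]]
contact_force: [0.7, -0.8, -0.1]
gripper_width: 0.0435
grasp_force: 0.0
```

```bash
python3 - <<'E'
from h import *
s=sensors.read_state();p=s['tcp_pos'];print(p,s['eef_rot'].round(4),s['joints'].round(1))
for X in([.50,.14,.285],[.4343,.3234,.15]):print(totool(np.array(X)-p))
E
```

```text
[ 0.5780986  -0.12199915  0.29038789] [[ 3.610e-02  9.993e-01  9.800e-03]
 [ 9.993e-01 -3.610e-02 -1.100e-03]
 [-7.000e-04  9.800e-03 -1.000e+00]] [-16.2  23.8  32.   96.2 -13.9  63.4  17.8]
[259.01541363 -87.54490552   4.34484713]
[ 440.02278463 -161.13571898  138.50062903]
```

Emit:
apply_moves(
  delta_pos=[
    [35, -13, 0],
    [75, -27, 0],
    [115, -42, 0],
    [155, -57, 0],
    [195, -71, 0],
    [235, -86, 0],
    [275, -101, 0],
    [315, -115, 0],
    [350, -128, 0],
    [380, -139, 0],
    [405, -148, 0],
    [425, -156, 0],
    [436, -160, 40],
    [440, -161, 80],
    [440, -161, 120],
    [440, -161, 138],
    [440, -161, 138],
    [440, -161, 138],
  ],
  dr=[
    [0, 0, 1],
    [0, 0, 3],
    [0, 0, 5],
    [0, 0, 7],
    [0, 0, 9],
    [0, 0, 11],
    [0, 0, 13],
    [0, 0, 14.2],
    [0, 0, 14.2],
    [0, 0, 14.2],
    [0, 0, 14.2],
    [0, 0, 14.2],
    [0, 0, 14.2],
    [0, 0, 14.2],
    [0, 0, 14.2],
    [0, 0, 14.2],
    [0, 0, 14.2],
    [0, 0, 14.2],
  ],
  hand=[0, 0, 0, 0, 0, 0, 0, 0, 0, 0, 0, 0, 0, 0, 0, 0, 0, 0],
)

```text
clock: 15.27
tcp_pos: [0.43, 0.3244, 0.146]
eef_rot: [[0.28, 0.96, -0.0], [0.96, -0.28, -0.001], [-0.001, -0.0, -1.0]]
contact_force: [0.7, 0.8, 0.8]
gripper_width: 0.0444
grasp_force: 0.0
```

```bash
python3 - <<'E'
from h import *
s=sensors.read_state();p=s['tcp_pos'];print(p,s['joints'].round(1),totool(np.array([.4343,.3234,.074])-p))
a=snap('top','t7.png');b=snap('side','s7.png')
A=cv2.resize(a[170:230,190:360],None,fx=4,fy=4,interpolation=cv2.INTER_CUBIC)
B=cv2.resize(b[220:360,240:370],None,fx=2.5,fy=2.5,interpolation=cv2.INTER_CUBIC)
C=cv2.resize(b[120:260,220:320],None,fx=2.5,fy=2.5,interpolation=cv2.INTER_CUBIC)
r=np.hstack([B,C]);r=np.pad(r,((0,0),(0,A.shape[1]-r.shape[1]),(0,0)))
cv2.imwrite('pics/c7.png',np.vstack([A,r])[:,:,::-1])
E
```

```text
[0.43001771 0.32440081 0.14595154] [-58.4  28.4  21.4 110.4 -14.4  43.9 -45.1] [ 0.30745526  4.39938438 71.95078346]
```

View pics/c7.png

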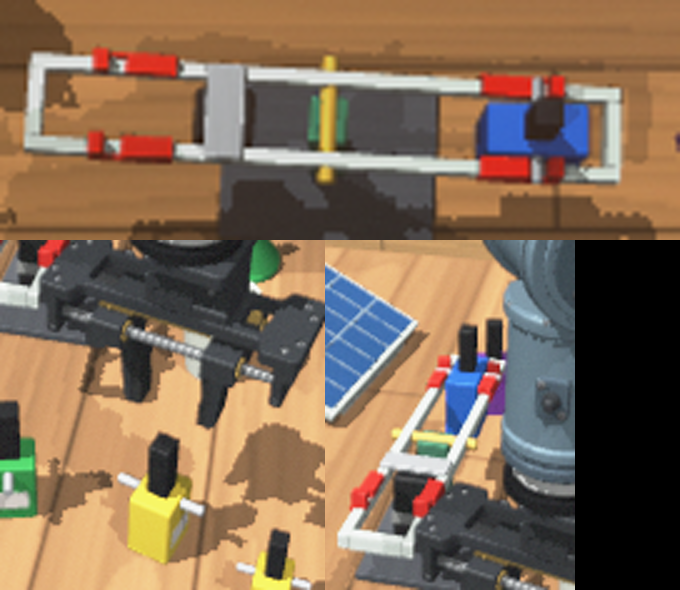

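Blue hangs in the right notch and the bar stands slightly left-up. The left notch shows at top pixels (217.5,206.8) and (219,185.5). The gripper stands over the larger yellow pack, so I descend and grip.

Emit:
apply_moves(
  delta_pos=[
    [0, 3, 5],
    [0, 4, 25],
    [0, 4, 50],
    [0, 4, 70],
    [0, 4, 70],
    [0, 4, 70],
    [0, 4, 70],
    [0, 4, 70],
    [0, 4, 70],
    [0, 4, 70],
    [0, 4, 70],
  ],
  dr=[
    [0, 0, 0],
    [0, 0, 0],
    [0, 0, 0],
    [0, 0, 0],
    [0, 0, 0],
    [0, 0, 0],
    [0, 0, 0],
    [0, 0, 0],
    [0, 0, 0],
    [0, 0, 0],
    [0, 0, 0],
  ],
  hand=[0, 0, 0, 0, 0, -1, -1, -1, -1, -1, -1],
  newtons=25,
)

```text
clock: 16.28
tcp_pos: [0.4348, 0.3243, 0.077]
eef_rot: [[0.279, 0.96, 0.002], [0.96, -0.279, 0.002], [0.002, 0.001, -1.0]]
contact_force: [0.6, -0.0, 6.9]
gripper_width: 0.0175
grasp_force: 24.8
```

```bash
python3 - <<'E'
from h import *
s=sensors.read_state();p=s['tcp_pos'];print(p,s['eef_rot'].round(4))
q=onz('top',219,185.5,.154);r=onz('top',217.5,206.75,.154);m=(q+r)/2
print('Lnotch',m,q-r)
piv=np.array([.5797,.0221]);u=np.array([.035,.9994]);print('dist',(m[:2]-piv)@u)
# tilt from left bar end, side view not needed; target 14 mm inside notch
t=piv+u*((m[:2]-piv)@u-.014);print('target',t,totool(np.append(t,.285)-p))
E
```

```text
[0.43475145 0.32426783 0.07699153] [[ 0.2795  0.9601  0.002 ]
 [ 0.9601 -0.2795  0.0017]
 [ 0.0022  0.0014 -1.    ]]
Lnotch [0.5850686  0.16321901 0.154     ] [ 0.05741187 -0.00247323  0.        ]
dist 0.14122223665235104
target [0.58415278 0.1492459 ] [-125.83268348  192.66332724 -208.00945572]
```

Emit:
apply_moves(
  delta_pos=[
    [0, 0, -10],
    [0, 0, -40],
    [0, 0, -80],
    [0, 0, -120],
    [0, 0, -160],
    [0, 0, -185],
    [-8, 12, -190],
    [-20, 31, -190],
    [-38, 58, -190],
    [-58, 89, -190],
    [-78, 120, -190],
    [-96, 147, -190],
    [-110, 169, -190],
    [-120, 184, -190],
    [-124, 190, -190],
    [-126, 193, -190],
    [-126, 193, -190],
    [-126, 193, -190],
    [-126, 193, -190],
  ],
  dr=[
    [0, 0, 0],
    [0, 0, 0],
    [0, 0, 0],
    [0, 0, 0],
    [0, 0, 0],
    [0, 0, 0],
    [0, 0, -1],
    [0, 0, -3],
    [0, 0, -5],
    [0, 0, -7],
    [0, 0, -9],
    [0, 0, -11],
    [0, 0, -13],
    [0, 0, -14.1],
    [0, 0, -14.1],
    [0, 0, -14.1],
    [0, 0, -14.1],
    [0, 0, -14.1],
    [0, 0, -14.1],
  ],
  hand=[-1, -1, -1, -1, -1, -1, -1, -1, -1, -1, -1, -1, -1, -1, -1, -1, -1, -1, -1],
)

```text
clock: 17.87
tcp_pos: [0.5829, 0.1505, 0.2657]
eef_rot: [[0.035, 0.999, -0.001], [0.999, -0.035, 0.001], [0.001, -0.001, -1.0]]
contact_force: [-0.3, 0.4, -2.2]
gripper_width: 0.0179
grasp_force: 24.8
```

```bash
python3 - <<'E'
from h import *
s=sensors.read_state();p=s['tcp_pos'];print(p,s['contact_force'],s['eef_rot'].round(4),totool(np.array([.5842,.149,.2])-p))
b=snap('side','s8.png')
B=cv2.resize(b[130:270,210:320],None,fx=4.2,fy=4.2,interpolation=cv2.INTER_CUBIC)
cv2.imwrite('pics/c8.png',B[:,:,::-1])
u=np.array([.9994,-.035,0])*.036;c=p-[0,0,.024]
for k in(-1,1):print((proj('side',c+k*u)-[210,130])*4.2)
c[1]+=.01;print((proj('side',c+u)-[210,130])*4.2)
E
```

```text
[0.5828916  0.15046663 0.26566903] [-0.30425103  0.43245363 -2.20281122] [[ 3.500e-02  9.994e-01 -8.000e-04]
 [ 9.994e-01 -3.500e-02  8.000e-04]
 [ 7.000e-04 -8.000e-04 -1.000e+00]] [-1.4674674   1.41130289 65.66687657]
[235.38552335 240.95636921]
[ 96.57311087 224.10815161]
[ 91.13161659 234.01016118]
```

View pics/c8.png

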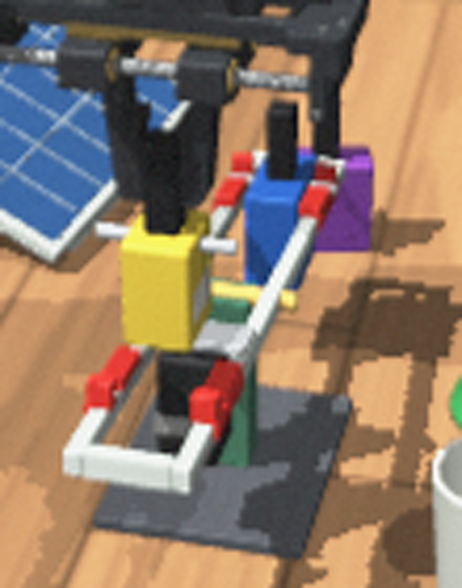

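The pin (ends ~(97,229) and (235,246) in the crop) is level above the left rails, inward of the wall. Descending.

Emit:
apply_moves(
  delta_pos=[
    [-1, 1, 8],
    [-1, 1, 22],
    [-1, 1, 40],
    [-1, 1, 56],
    [-1, 1, 66],
    [-1, 1, 72],
    [-1, 1, 72],
    [-1, 1, 72],
  ],
  dr=[
    [0, 0, 0],
    [0, 0, 0],
    [0, 0, 0],
    [0, 0, 0],
    [0, 0, 0],
    [0, 0, 0],
    [0, 0, 0],
    [0, 0, 0],
  ],
  hand=[-1, -1, -1, -1, -1, -1, -1, -1],
)

```text
clock: 18.58
tcp_pos: [0.5849, 0.1477, 0.1939]
eef_rot: [[0.037, 0.999, 0.0], [0.999, -0.037, -0.0], [-0.0, 0.0, -1.0]]
contact_force: [0.4, 0.9, -1.3]
gripper_width: 0.0179
grasp_force: 24.8
```

Emit:
apply_moves(
  delta_pos=[
    [0, 0, 1],
    [0, 0, 2],
    [0, 0, 3],
    [0, 0, 4],
    [0, 0, 5],
    [0, 0, 6],
    [0, 0, 7],
    [0, 0, 7],
    [0, 0, 7],
  ],
  dr=[
    [0, 0, 0],
    [0, 0, 0],
    [0, 0, 0],
    [0, 0, 0],
    [0, 0, 0],
    [0, 0, 0],
    [0, 0, 0],
    [0, 0, 0],
    [0, 0, 0],
  ],
  hand=[-1, -1, -1, -1, -1, -1, -1, -1, -1],
)

```text
clock: 19.33
tcp_pos: [0.5848, 0.1477, 0.1867]
eef_rot: [[0.037, 0.999, -0.0], [0.999, -0.037, -0.0], [-0.0, -0.0, -1.0]]
contact_force: [0.2, -0.4, -2.5]
gripper_width: 0.0181
grasp_force: 24.8
```

Emit:
apply_moves(
  delta_pos=[
    [0, 0, 1],
    [0, 0, 2],
    [0, 0, 3],
    [0, 0, 4],
    [0, 0, 4],
    [0, 0, 4],
  ],
  dr=[
    [0, 0, 0],
    [0, 0, 0],
    [0, 0, 0],
    [0, 0, 0],
    [0, 0, 0],
    [0, 0, 0],
  ],
  hand=[-1, -1, -1, -1, -1, -1],
)

```text
clock: 19.83
tcp_pos: [0.5848, 0.1476, 0.1827]
eef_rot: [[0.037, 0.999, -0.0], [0.999, -0.037, -0.0], [-0.0, -0.0, -1.0]]
contact_force: [-0.2, 0.4, -2.3]
gripper_width: 0.0177
grasp_force: 24.8
```

Emit:
apply_moves(
  delta_pos=[
    [0, 0, 1],
    [0, 0, 2],
    [0, 0, 3],
    [0, 0, 3],
    [0, 0, 3],
  ],
  dr=[
    [0, 0, 0],
    [0, 0, 0],
    [0, 0, 0],
    [0, 0, 0],
    [0, 0, 0],
  ],
  hand=[-1, -1, -1, -1, -1],
)

```text
clock: 20.25
tcp_pos: [0.5849, 0.1477, 0.1798]
eef_rot: [[0.037, 0.999, 0.0], [0.999, -0.037, 0.0], [0.0, 0.0, -1.0]]
contact_force: [-0.6, 0.2, -0.8]
gripper_width: 0.0179
grasp_force: 24.8
```

Emit:
apply_moves(
  delta_pos=[
    [0, 0, 1],
    [0, 0, 2],
    [0, 0, 3],
    [0, 0, 3],
    [0, 0, 3],
  ],
  dr=[
    [0, 0, 0],
    [0, 0, 0],
    [0, 0, 0],
    [0, 0, 0],
    [0, 0, 0],
  ],
  hand=[-1, -1, -1, -1, -1],
)

```text
clock: 20.67
tcp_pos: [0.5849, 0.1478, 0.1768]
eef_rot: [[0.037, 0.999, 0.0], [0.999, -0.037, 0.0], [0.0, 0.0, -1.0]]
contact_force: [-0.0, 0.7, 0.6]
gripper_width: 0.0174
grasp_force: 24.8
```

```bash
python3 - <<'E'
from h import *
b=snap('side','s9.png')
B=cv2.resize(b[160:270,210:310],None,fx=5.4,fy=5.4,interpolation=cv2.INTER_CUBIC)
cv2.imwrite('pics/c9.png',B[:,:,::-1])
E
```

```text
(no output)
```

View pics/c9.png

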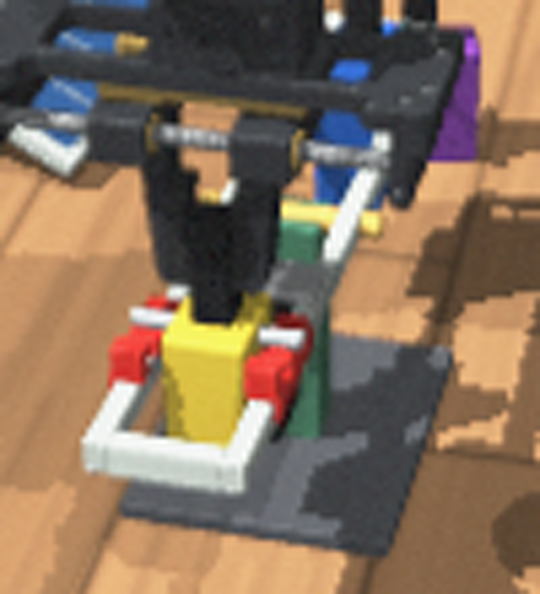

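The pin rests on the left track, inward of the walls (pin at (150,317) and (283,337), wall tops at (135,345) and (270,362)). I take back a little load and slide outward.

Emit:
apply_moves(
  delta_pos=[
    [0, 0, -1],
    [0, 0, -2],
    [0, 0, -2],
    [1, 0, -2],
    [2, 0, -2],
    [3, 0, -2],
    [4, 0, -2],
    [5, 0, -2],
    [6, 0, -2],
    [6, 0, -2],
  ],
  dr=[
    [0, 0, 0],
    [0, 0, 0],
    [0, 0, 0],
    [0, 0, 0],
    [0, 0, 0],
    [0, 0, 0],
    [0, 0, 0],
    [0, 0, 0],
    [0, 0, 0],
    [0, 0, 0],
  ],
  hand=[-1, -1, -1, -1, -1, -1, -1, -1, -1, -1],
)

```text
clock: 21.55
tcp_pos: [0.585, 0.1539, 0.1787]
eef_rot: [[0.037, 0.999, -0.0], [0.999, -0.037, 0.0], [0.0, -0.0, -1.0]]
contact_force: [-0.0, -0.1, -0.8]
gripper_width: 0.0176
grasp_force: 24.8
```

Emit:
apply_moves(
  delta_pos=[
    [1, 0, 0],
    [2, 0, 0],
    [3, 0, 0],
    [4, 0, 0],
    [4, 0, 0],
  ],
  dr=[
    [0, 0, 0],
    [0, 0, 0],
    [0, 0, 0],
    [0, 0, 0],
    [0, 0, 0],
  ],
  hand=[-1, -1, -1, -1, -1],
)

```text
clock: 21.97
tcp_pos: [0.5852, 0.1581, 0.1787]
eef_rot: [[0.037, 0.999, 0.0], [0.999, -0.037, 0.0], [0.0, 0.0, -1.0]]
contact_force: [-0.1, 0.2, -1.7]
gripper_width: 0.0178
grasp_force: 24.8
```

Emit:
apply_moves(
  delta_pos=[
    [1, 0, 0],
    [2, 0, 0],
    [2, 0, 0],
    [2, 0, 0],
  ],
  dr=[
    [0, 0, 0],
    [0, 0, 0],
    [0, 0, 0],
    [0, 0, 0],
  ],
  hand=[-1, -1, -1, -1],
)

```text
clock: 22.3
tcp_pos: [0.5852, 0.1602, 0.1787]
eef_rot: [[0.037, 0.999, 0.0], [0.999, -0.037, 0.0], [0.001, 0.0, -1.0]]
contact_force: [0.6, 0.3, -0.9]
gripper_width: 0.0173
grasp_force: 24.8
```

Emit:
apply_moves(
  delta_pos=[
    [1, 0, 0],
    [2, 0, 0],
    [2, 0, 0],
    [2, 0, 0],
    [2, 0, 0],
  ],
  dr=[
    [0, 0, 0],
    [0, 0, 0],
    [0, 0, 0],
    [0, 0, 0],
    [0, 0, 0],
  ],
  hand=[-1, -1, -1, -1, -1],
)

```text
clock: 22.72
tcp_pos: [0.5852, 0.1615, 0.1786]
eef_rot: [[0.037, 0.999, -0.0], [0.999, -0.037, -0.0], [-0.0, -0.0, -1.0]]
contact_force: [-0.7, 0.5, -1.9]
gripper_width: 0.0178
grasp_force: 24.8
```

Emit:
apply_moves(
  delta_pos=[
    [1, 0, 0],
    [2, 0, 0],
    [2, 0, 0],
    [2, 0, 0],
    [2, 0, 0],
  ],
  dr=[
    [0, 0, 0],
    [0, 0, 0],
    [0, 0, 0],
    [0, 0, 0],
    [0, 0, 0],
  ],
  hand=[-1, -1, -1, -1, -1],
)

```text
clock: 23.13
tcp_pos: [0.5853, 0.1634, 0.1787]
eef_rot: [[0.037, 0.999, -0.0], [0.999, -0.037, -0.0], [-0.0, -0.0, -1.0]]
contact_force: [-0.8, -1.2, -1.9]
gripper_width: 0.0181
grasp_force: 24.8
```

Emit:
apply_moves(
  delta_pos=[
    [-1, 0, 1],
    [-1, 0, 2],
    [-1, 0, 3],
    [-1, 0, 4],
    [-1, 0, 5],
    [-1, 0, 5],
    [-1, 0, 5],
  ],
  dr=[
    [0, 0, 0],
    [0, 0, 0],
    [0, 0, 0],
    [0, 0, 0],
    [0, 0, 0],
    [0, 0, 0],
    [0, 0, 0],
  ],
  hand=[-1, -1, -1, -1, -1, -1, -1],
)

```text
clock: 23.72
tcp_pos: [0.5854, 0.1627, 0.1737]
eef_rot: [[0.037, 0.999, 0.0], [0.999, -0.037, 0.0], [0.0, 0.0, -1.0]]
contact_force: [-0.1, 1.2, -1.1]
gripper_width: 0.0173
grasp_force: 24.8
```

Emit:
apply_moves(
  delta_pos=[
    [0, 0, 1],
    [0, 0, 2],
    [0, 0, 3],
    [0, 0, 3],
    [0, 0, 3],
  ],
  dr=[
    [0, 0, 0],
    [0, 0, 0],
    [0, 0, 0],
    [0, 0, 0],
    [0, 0, 0],
  ],
  hand=[-1, -1, -1, -1, -1],
)

```text
clock: 24.13
tcp_pos: [0.5854, 0.1628, 0.1707]
eef_rot: [[0.037, 0.999, 0.0], [0.999, -0.037, 0.0], [0.0, 0.0, -1.0]]
contact_force: [-0.0, 0.7, -0.9]
gripper_width: 0.0179
grasp_force: 24.8
```

```bash
python3 - <<'E'
from h import *
s=sensors.read_state();print(s['contact_force'])
b=snap('side','s10.png')
B=cv2.resize(b[160:270,210:310],None,fx=5.4,fy=5.4,interpolation=cv2.INTER_CUBIC)
cv2.imwrite('pics/c10.png',B[:,:,::-1])
E
```

```text
[-0.0016252   0.68457655 -0.90374503]
```

View pics/c10.png

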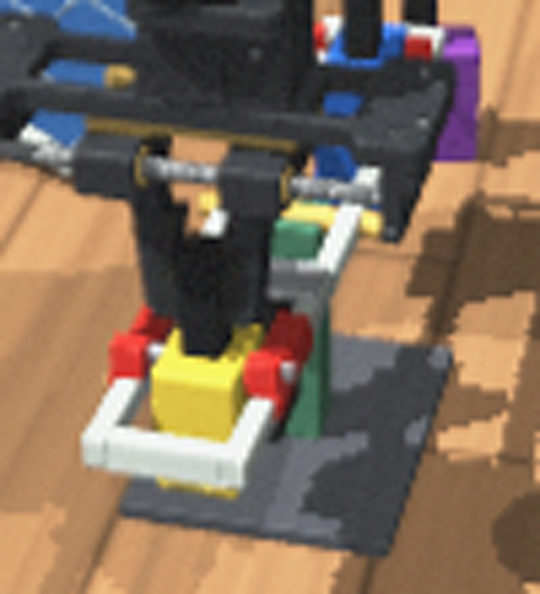

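The pin is down in the notch behind the wall (end seen at ~(290,370)). Easing on the rest. I have now viewed 12 pictures against the limit of 10, so I'll check by numbers only from here.

Emit:
apply_moves(
  delta_pos=[
    [0, 0, 1],
    [0, 0, 2],
    [0, 0, 2],
    [0, 0, 2],
    [0, 0, 2],
  ],
  dr=[
    [0, 0, 0],
    [0, 0, 0],
    [0, 0, 0],
    [0, 0, 0],
    [0, 0, 0],
  ],
  hand=[-1, -1, -1, -1, -1],
)

```text
clock: 24.6
tcp_pos: [0.5854, 0.1627, 0.1687]
eef_rot: [[0.037, 0.999, 0.0], [0.999, -0.037, 0.0], [0.0, 0.0, -1.0]]
contact_force: [-0.1, 0.2, 0.5]
gripper_width: 0.018
grasp_force: 24.8
```

Emit:
apply_moves(
  delta_pos=[
    [0, 0, 0],
    [0, 0, 0],
    [0, 0, 0],
    [0, 0, 0],
    [0, 0, 0],
    [0, 0, 0],
    [0, 0, 0],
    [0, 0, 0],
  ],
  dr=[
    [0, 0, 0],
    [0, 0, 0],
    [0, 0, 0],
    [0, 0, 0],
    [0, 0, 0],
    [0, 0, 0],
    [0, 0, 0],
    [0, 0, 0],
  ],
  hand=[-0.5, -0.4, -0.3, -0.3, -0.3, -0.3, -0.3, -0.3],
)

```text
clock: 25.27
tcp_pos: [0.5854, 0.1626, 0.1687]
eef_rot: [[0.037, 0.999, 0.0], [0.999, -0.037, -0.0], [-0.0, 0.0, -1.0]]
contact_force: [1.0, -0.8, 0.1]
gripper_width: 0.031
grasp_force: 0.0
```

Emit:
apply_moves(
  delta_pos=[
    [0, 0, -5],
    [0, 0, -15],
    [0, 0, -30],
    [0, 0, -50],
    [0, 0, -75],
    [0, 0, -100],
    [100, -80, -120],
    [200, -160, -120],
    [200, -160, -120],
    [200, -160, -120],
    [200, -160, -120],
    [200, -160, -120],
    [200, -160, -120],
    [200, -160, -120],
  ],
  dr=[
    [0, 0, 0],
    [0, 0, 0],
    [0, 0, 0],
    [0, 0, 0],
    [0, 0, 0],
    [0, 0, 0],
    [0, 0, 0],
    [0, 0, 0],
    [0, 0, 0],
    [0, 0, 0],
    [0, 0, 0],
    [0, 0, 0],
    [0, 0, 0],
    [0, 0, 0],
  ],
  hand=[-0.3, -0.3, -0.3, -0.3, -0.3, -0.3, -0.3, -0.3, -0.3, -0.3, -0.3, -0.3, -0.3, -0.3],
)

```text
clock: 26.43
tcp_pos: [0.4305, 0.3719, 0.2897]
eef_rot: [[0.03, 1.0, -0.0], [1.0, -0.03, 0.002], [0.002, -0.0, -1.0]]
contact_force: [0.8, -0.5, -0.2]
gripper_width: 0.0307
grasp_force: 0.0
```

```bash
python3 - <<'E'
from h import *
def blobs(n,lo,hi,box,mn=8):
    im=cams.capture(n);h=cv2.cvtColor(im,cv2.COLOR_RGB2HSV);x,y,w,k=box
    m=cv2.inRange(h,lo,hi)[y:y+k,x:x+w];_,l,st,ce=cv2.connectedComponentsWithStats(m)
    for i in range(1,len(st)):
        if st[i,4]>mn:print(n,st[i]+[x,y,0,0,0],(ce[i]+[x,y]).round(1))
blobs('side',(22,170,100),(32,255,255),(210,150,120,120))
blobs('side',(0,150,80),(6,255,255),(210,150,120,120))
blobs('top',(22,170,100),(32,255,255),(190,170,170,60))
blobs('top',(110,150,80),(125,255,255),(190,170,170,60))
blobs('top',(0,150,80),(6,255,255),(190,170,170,60))
# predicted side pixels of bar saddles if level
piv=np.array([.5797,.0221]);u=np.array([.035,.9994]);v=np.array([.9994,-.035])
for t in(-.05,0,.05):
  print(t,[proj('side',[*(piv+u*a+v*b),.149+a*t]).round(1).tolist() for a in(.141-.012,) for b in(-.028,.028)])
print(proj('top',[*(piv+u*.142),.137+.03]),proj('side',[*(piv+u*.142),.141-.02]))
print(sensors.read_state()['tcp_pos'])
E
```

```text
side [239 222  19  21 177] [247.1 234.4]
side [286 166   4   3  10] [287.3 167.2]
side [282 176   3   3   9] [283. 177.]
side [230 215  13  17 108] [235.9 222.9]
side [255 218  13  20 130] [260.9 226.8]
top [210 191  17  13 114] [219.2 197.9]
top [312 195  12  13 126] [316.5 201.2]
top [331 195   6  13  69] [333.6 201.1]
top [213 183   6   6  25] [214.8 185.2]
top [221 184  13   6  75] [227.2 186.5]
top [310 188  13   6  73] [316.4 190.5]
top [326 188   6   6  24] [328.6 190.3]
top [212 204   4   6  22] [213.4 206.3]
top [220 205  13   6  76] [226.1 207.5]
top [310 208  13   7  79] [315.9 211.5]
top [326 209   5   7  25] [328.3 211.6]
-0.05 [[262.3, 225.4], [238.1, 222.1]]
0 [[262.3, 223.1], [238.0, 219.8]]
0.05 [[262.2, 220.7], [237.9, 217.4]]
[217.28850529 195.08619364] [248.86961619 234.89154742]
[0.43446455 0.36639905 0.28898282]
```

Emit:
apply_moves(
  delta_pos=[
    [0, 0, 0],
    [0, 0, 0],
    [0, 0, 0],
    [0, 0, 0],
    [0, 0, 0],
    [0, 0, 0],
    [0, 0, 0],
    [0, 0, 0],
    [0, 0, 0],
    [0, 0, 0],
    [0, 0, 0],
    [0, 0, 0],
  ],
  dr=[
    [0, 0, 0],
    [0, 0, 0],
    [0, 0, 0],
    [0, 0, 0],
    [0, 0, 0],
    [0, 0, 0],
    [0, 0, 0],
    [0, 0, 0],
    [0, 0, 0],
    [0, 0, 0],
    [0, 0, 0],
    [0, 0, 0],
  ],
  hand=[0, 0, 0, 0, 0, 0, 0, 0, 0, 0, 0, 0],
)

```text
clock: 27.68
tcp_pos: [0.4329, 0.3685, 0.2887]
eef_rot: [[0.037, 0.999, 0.0], [0.999, -0.037, 0.0], [0.0, 0.0, -1.0]]
contact_force: [0.7, -0.2, -0.5]
gripper_width: 0.0442
grasp_force: 0.0
```

```bash
python3 -c "
from workcell import close_job
print(close_job())"
```

```text
the job is handed in; nothing more can be done
None
```

I handed the job in at about 28 s with both packs hanging in their notches, let go, and the bar roughly level (about 0.01–0.03 rad); the hand-in gave no verdict back, and I broke one rule by viewing 12 pictures instead of the allowed 10.

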